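# Push a stuck brass slug out of a clamped sleeve with a drift

### The arm

A 7-joint arm with a two-finger parallel gripper is mounted at the origin on the work surface. World frame = base frame: x ahead of the robot, y to its left, z up, the work surface at z = 0. Lengths are in m, angles in rad, forces in N, time in s.
With the tool pointing down it reaches from about 0.425 to 0.825 m from the base axis. Payload 3.6 kg.
Tool frame: the origin (TCP) lies on the mounting face of the last link; the fingertips stand 173 mm ahead of it and the grasp point (between the pads) lies 155 mm ahead of it; z points along the fingers, y is the direction in which the jaws open and shut (so a half turn about z gives the same grasp; the last joint's range is limited). The gripper opens to 85 mm and grips with 20 to 120 N. Pads are 22 mm wide; open, the fingers measure 114 mm over their backs; the gripper's body (76 mm by 85 mm) begins 54 mm behind the grasp point. The pads swing forward as they close: fully open they stand 13 mm farther back than shut.
Start: joints at [-1.2, 0.615, -0.013, 1.423, 0.008, 1.103, -0.04], TCP at [0.252, 0.599, 0.405] pointing down, gripper open.
Joint ranges: [-3.12, 3.12], [-0.3, 2.06], [-1.34, 1.32], [0.26, 2.42], [-1.36, 4.5], [0.01, 1.98], [-2.84, 2.84]. Speed limits (rad/s): [2.79, 2.79, 3.14, 3.14, 3.14, 3.14, 3.14].

### API

Orientations are given as a unit quaternion [x, y, z, w].
In Python, from workcell import sensors, eyes, workorder gives the robot as it stands.
- The arm moves only by the tool move_arm, never from a script. Its argument "series" is a list that holds one entry, the list of rows, each a list of 6 numbers: the shift along the tool's x, y, z each as a share of 0.025 m, from -1 to 1, then the turn, a rotation vector about the tool's x, y, z each as a share of 10 degrees, from -1 to 1. In form: [[[dx, dy, dz, wx, wy, wz], ...]]. A call has 1 to 8 rows; each row shifts and turns the commanded pose from where the row before left it, along the tool's axes as they then stand; what a row does not reach is not made up. A row lasts 1/8 s, in which the tool goes at most 62.5 mm and 10.7 degrees, less where a joint would pass 70% of its speed; a pose out of reach is approached as far as the arm can. A call with a number of a shift or a turn outside -1 to 1 is refused whole. A call with a gripper value outside its range is refused whole. "claw" is the closure, from -1 (fully open) to 1 (shut), set as the call begins (left out, the last holds). The fingers move at their own pace and stop on an object; "grip_force" is the grip in N (left out, the last holds). Time passes only in rows, so rows that do not move let the fingers close. It gives the time, the measured TCP pose, the force and the opening at its end, in the units of the state.
- sensors.state(): the state, without advancing time (a new reading comes with each control period).
- eyes.get_image(name): name is "scene" or "top" or "wrist"; returns a dict with "pixels" (384x512x3 uint8, red, green, blue), "range_z" (384x512 float32, m along the optical axis (not along the pixel's ray), 0 where there is no reading), "fx", "fy", "cx", "cy" (pixels), "eye" and "orientation" of the camera in the world; the wrist camera has in their place "mount" (4x4, takes a point from camera to tool coordinates, whose origin is the TCP and whose axes are the flange's). Camera axes: x right, y up, looking along -z (the intrinsics and any distortion apply to the point x, -y, -z); pixel columns grow to the right and rows downward; lengths in m; the calibration is good to about 2 mm. A picture is of the moment at which its call begins: read the wrist's pose just before it.
- workorder.hand_in(): hands the job in, once; it reports no verdict.
The state is a dict: "time_s": time; "joint_positions": joint angles; "joint_vel": joint speeds; "tau": joint torques, N m; "ee_pos": TCP position; "tcp_rot": TCP orientation; "force": force on the tool from outside, world axes, zero at the start; "wrist_torque": the same for the moment, N m; "grip_width": finger opening in m.
Only numpy, scipy, OpenCV 4.12 (cv2) and the standard library are available. Lean on these libraries where they do the work, as an engineer would, in place of code of your own. Each camera call takes 0.05 s, during which the arm holds its last target.

### The job

Take the red-handled drift out of the wooden rack and push its pin down through the upright aluminium sleeve in the blue press stand, until the stuck brass slug has dropped out below into the white dish and the drift's brass shoulder sits home on the sleeve's mouth; press it home firmly for a moment with about 1 to 2 kg (10 to 20 N), never with more than 3 kg (30 N) on the sleeve or the slug. Then draw the drift out and stand it back in the rack, pin down in a free hole with its shoulder on the wood, leaving the slug lying in the dish, the robot's hand off the stand and slug, and everything else as it was.

Things in the scene. Friction and masses are not known exactly. Their poses are not given: they have to be found in the camera images.
- stand: blue press stand, fixed to the bench: base plate 110 x 130 mm, two steel uprights at y = +-56 mm, a blue bridge 60 (x) x 130 (y) mm on them, 84 to 102 mm above the bench. Origin on the bench under the sleeve's axis, z up. In the bridge an aluminium sleeve stands upright on that axis: 60 mm long, 28 mm outside, bore 15 mm; see point stand_bore
- stand_bore (a point): point on the sleeve's axis level with the bridge top, 102 mm above the bench. The sleeve was clamped by hand: its mouth is anywhere 116 to 132 mm above the bench (not measured: see or feel it); it does not give. Three springs in the bore grip the slug, not the pin; they end 4 mm above the sleeve's lower end, so the slug falls only when the drift is within about 3 mm of home
- stand_dish (a point): centre of the floor of the white square catch dish under the sleeve, 16 mm above the bench; inside 84 x 84 mm, rim 28 mm above the bench
- slug: the stuck brass slug, a cylinder 14 mm across and 20 mm long, upright in the sleeve out of sight, gripped with an unknown force (about 5 to 14 N to push it); origin at its underside, at the start 79 to 84 mm above the bench; z along its axis
- slug_center (a point): centre of the slug
- drift: the drift: steel pin 11.5 mm across and 57.5 mm long with a bevelled tip, then a brass shoulder disc 26 mm across and 8 mm thick, then a red round handle 20 mm across and 60 mm long (125.5 mm in all, about 130 g). Origin at the tip of the pin; z points up along the handle
- drift_grip (a point): on the drift's axis in the red handle, 99.5 mm above the tip of the pin and 42 mm above the shoulder's underside; 26 mm below the handle's top; the place to grip
- drift_tip (a point): the tip of the drift's pin
- rack: fixed wooden rack block 60 (x) x 180 (y) x 70 (z) mm, origin at the centre of its underside, three upright through holes 19 mm across in a row along its y at -60, 0 and +60 mm. The drift stands in one end hole and the short punch in the other; the middle one is empty. A drift in a hole rests with its shoulder on the block's top, 70 mm above the bench
- short_punch_grip (a point): middle of the handle of the short punch in the rack (black handle, steel shoulder, 30 mm pin too short for the job), 112 mm above the bench; leave it alone
- hammer: the hammer lying in front of the cabinet, a bystander; leave it where it is
- jar: the lidded jar, a bystander; leave it where it is
- cup: the blue bowl, a bystander; leave it where it is
- mandrel: the upright steel ring mandrel, a bystander; leave it where it is
- graver: the wooden-handled graver, a bystander; leave it where it is

How it is judged:
By the outcome, as a careful person would: the job done as asked, in the order asked, and still so for the second after the job is handed in, with the robot touching nothing.
It also fails if it takes over 69 s, if anything falls off the work surface, if the arm or the gripper's body presses on something with over 40 N, if the wrist force passes 120 N, or if a joint passes its speed limit or range.

## Working session

There is one attempt and no reset: what is moved stays moved. The work goes in short steps, Python scripts to look and compute and a tool call to move; the robot and the scene stay as the last step left them, time stands still between calls to the robot, and variables do not carry over. Pictures are saved under pics/ and viewed, and the job is handed in when it is done.

Besides the shell and the picture viewer there is one more tool, called after "Call:" as name(argument=value, ...) on one line, values as JSON. move_arm: Moves the arm, as the interface text tells. Shift numbers are shares of 0.025 m and turn numbers shares of 10 degrees, none past 1 either way. Its arguments: {"type":"object","properties":{"series":{"type":"array"},"claw":{"type":"number"},"grip_force":{"type":"number"}},"required":["series"]}

```bash
ls; mkdir -p pics
cat > h.py <<'E'
import numpy as np, cv2
from workcell import sensors, eyes, workorder
from scipy.spatial.transform import Rotation as R
def grab(name,fn=None):
    s=sensors.state(); d=eyes.get_image(name)
    if 'mount' in d and d.get('mount') is not None:
        T=np.eye(4);T[:3,:3]=R.from_quat(s['tcp_rot']).as_matrix();T[:3,3]=s['ee_pos']
        d['T']=T@np.array(d['mount'])
    else:
        T=np.eye(4);o=np.array(d['orientation'])
        T[:3,:3]=o if o.shape==(3,3) else R.from_quat(o).as_matrix();T[:3,3]=d['eye'];d['T']=T
    if fn: cv2.imwrite('pics/'+fn,cv2.cvtColor(d['pixels'],cv2.COLOR_RGB2BGR))
    return d
def ray(d,u,v):
    c=np.array([(u-d['cx'])/d['fx'],-(v-d['cy'])/d['fy'],-1.])
    return d['T'][:3,3],d['T'][:3,:3]@c
def plane(d,u,v,z):
    o,r=ray(d,u,v); return o+r*(z-o[2])/r[2]
def cloud(d):
    v,u=np.mgrid[:384,:512];z=d['range_z']
    c=np.stack([(u-d['cx'])/d['fx']*z,-(v-d['cy'])/d['fy']*z,-z],-1)
    return c@d['T'][:3,:3].T+d['T'][:3,3]
E
python3 - <<'E'
from h import *
s=sensors.state();print(s)
for n in ['scene','top','wrist']:
    d=grab(n,n+'0.png');print(n,{k:v for k,v in d.items() if k not in('pixels','range_z')})
E
```

```text
pics
{'time_s': 0.0, 'joint_positions': array([-1.19949023,  0.61593903, -0.01259451,  1.42489768,  0.00809306,
        1.1034015 , -0.04037588]), 'joint_vel': array([-0.0011457 , -0.00239233, -0.00134837,  0.00040351,  0.00192683,
        0.00181448, -0.00014334]), 'tau': array([-6.87764896e-05, -4.69208121e+01,  2.59025255e-01, -1.71028501e+01,
        9.90158238e-03,  9.53006151e-03,  6.37386549e-06]), 'ee_pos': array([0.25167961, 0.59895613, 0.40352517]), 'tcp_rot': array([ 1.97559831e-01,  9.80289972e-01, -1.27631758e-03, -2.34630632e-04]), 'force': array([-0.90285337,  0.81931387,  0.25695775]), 'wrist_torque': array([ 0.00661021,  0.02930338, -0.00993202]), 'grip_width': 0.0850810349485164}
scene {'fx': 434.29013097342363, 'fy': 434.29013097342363, 'cx': 251.36942531574937, 'cy': 193.8040452898751, 'eye': array([1.03994661, 0.69138519, 0.77230505]), 'orientation': array([0.13298297, 0.41433394, 0.86350708, 0.25494793]), 'T': array([[-0.83463417, -0.33009996,  0.44093062,  1.03994661],
       [ 0.55049739, -0.52665789,  0.64775311,  0.69138519],
       [ 0.01839631,  0.78336804
[... 595 characters left out ...]
 335.90588742697906, 'fy': 335.90588742697906, 'cx': 255.92527573705163, 'cy': 197.47519291694914, 'mount': array([[-3.79696877e-04,  9.56557996e-01,  2.91541859e-01,
         7.45881188e-02],
       [ 9.99999066e-01, -1.95711815e-05,  1.36658761e-03,
        -1.18807506e-03],
       [ 1.31292613e-03,  2.91542105e-01, -9.56557096e-01,
         3.14322145e-02],
       [ 0.00000000e+00,  0.00000000e+00,  0.00000000e+00,
         1.00000000e+00]]), 'T': array([[ 0.38766283, -0.88215666, -0.26742693,  0.18241773],
       [ 0.92179425,  0.36985748,  0.11619296,  0.62672567],
       [-0.00359054, -0.2915563 ,  0.95654693,  0.37223184],
       [ 0.        ,  0.        ,  0.        ,  1.        ]])}
```

View pics/scene0.png

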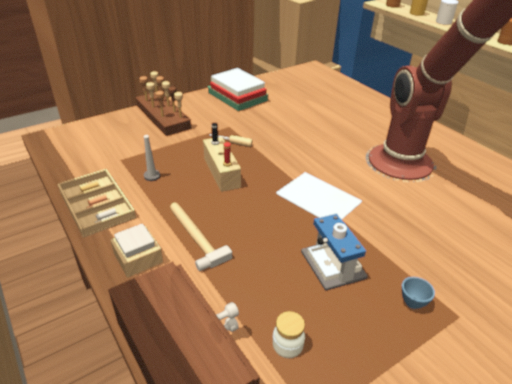

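View pics/top0.png

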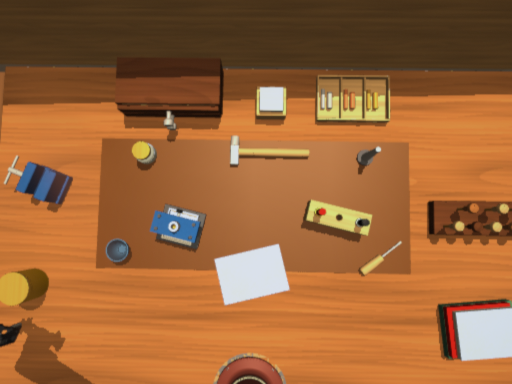

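View pics/wrist0.png

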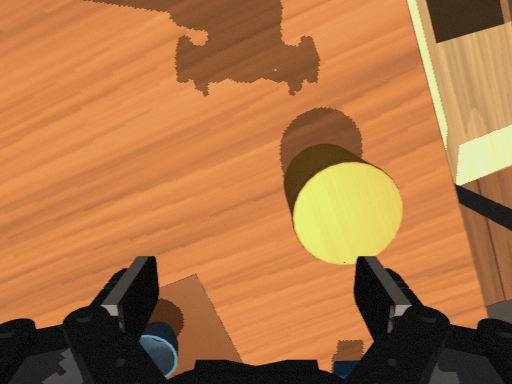

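The scene view shows the drift (red handle) at about (227,153) and the sleeve at (340,230). In the top view the drift is at (320,212), the rack's empty hole at (339,217) and the sleeve at (174,227). Next I'll measure from both views.

Run:
```python
from h import *
def tri(d1,p1,d2,p2):
    o1,r1=ray(d1,*p1);o2,r2=ray(d2,*p2);r1=r1/np.linalg.norm(r1);r2=r2/np.linalg.norm(r2)
    A=np.stack([r1,-r2],1);t=np.linalg.lstsq(A,o2-o1,rcond=None)[0]
    a=o1+r1*t[0];b=o2+r2*t[1];return (a+b)/2,np.linalg.norm(a-b)
ds={n:grab(n) for n in('scene','top')}
for n,d in ds.items():
    P=cloud(d);hsv=cv2.cvtColor(d['pixels'],cv2.COLOR_RGB2HSV)
    ok=(d['range_z']>0)&(np.abs(P[...,1])<.5)&(P[...,0]>.3)&(P[...,0]<.75)
    for c,m in dict(red=((hsv[...,0]<5)|(hsv[...,0]>172))&(hsv[...,1]>190)&(hsv[...,2]>110),
        blue=(hsv[...,0]>100)&(hsv[...,0]<118)&(hsv[...,1]>150)&(hsv[...,2]>90)).items():
        m=(m&ok&(P[...,2]>.02)).astype(np.uint8)
        k,l,st,ce=cv2.connectedComponentsWithStats(m)
        for i in range(1,k):
            if st[i,4]>15:
                q=P[l==i];print(n,c,st[i],ce[i].round(1),np.median(q,0).round(3),q[:,2].max().round(3))
    # sleeve: grey above z .11 near stand
d=ds['top'];P=cloud(d)
print(plane(d,320,211.5,.138),plane(d,339,217,.07),plane(d,174,227,.124),plane(d,364,222,.14))
for n,b in dict(top=(140,190,230,270),).items():pass
im=ds['top']['pixels'];cv2.imwrite('pics/t1.png',cv2.resize(im[195:260,140:390,::-1],None,fx=3.2,fy=3.2,interpolation=cv2.INTER_CUBIC))
```

```text
top red [319 209   6   6  27] [321.7 211.3] [ 0.528 -0.187  0.138] 0.143
top blue [151 212  48  30 663] [175.6 226.4] [0.479 0.208 0.103] 0.108
[ 0.52628057 -0.18202819  0.138     ] [ 0.51392583 -0.2470078   0.07      ] [0.47731954 0.21501173 0.124     ] [ 0.50011553 -0.29933755  0.14      ]
```

View pics/t1.png

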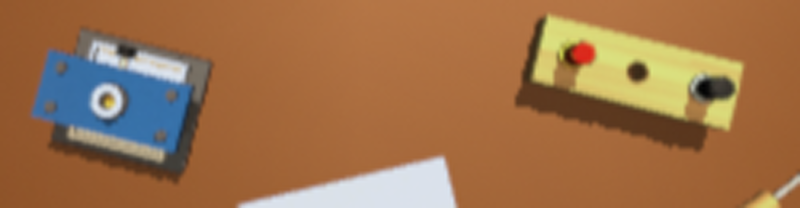

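```bash
cat > plan.py <<'E'
from h import *
import sys
def plan(pos,az,n=None,quiet=False,maxsh=1.0):
    """target TCP pos, tool y azimuth (deg), tool down. prints rows"""
    s=sensors.state();p=np.array(s['ee_pos']);M=R.from_quat(s['tcp_rot'])
    a=np.radians(az);y=np.array([np.cos(a),np.sin(a),0]);z=np.array([0,0,-1.]);x=np.cross(y,z)
    G=R.from_matrix(np.stack([x,y,z],1))
    rv=(M.inv()*G).as_rotvec();pos=np.array(pos)
    N=n or int(np.ceil(max(np.linalg.norm(pos-p)/.025/maxsh,np.degrees(np.linalg.norm(rv))/10,1)))
    rows=[]
    for i in range(N):
        Mi=M*R.from_rotvec(rv*i/N)
        sh=Mi.inv().apply((pos-p)/N)/.025
        rows.append([round(float(v),2)+0. for v in np.r_[sh,np.degrees(rv)/N/10]])
    for i in range(0,N,8):print(rows[i:i+8])
if __name__=='__main__':
    a=[float(v) for v in sys.argv[1:]];plan(a[:3],a[3],int(a[4]) if len(a)>4 else None)
E
python3 plan.py 0.50 0.1 0.40 20
python3 - <<'E'
from h import *
s=sensors.state();print(s['time_s'])
E
```

```text
[[-0.73, -0.63, 0.01, 0.0, 0.0, 0.21], [-0.76, -0.61, 0.01, 0.0, 0.0, 0.21], [-0.78, -0.58, 0.01, 0.0, 0.0, 0.21], [-0.8, -0.55, 0.01, 0.0, 0.0, 0.21], [-0.82, -0.52, 0.01, 0.0, 0.0, 0.21], [-0.84, -0.49, 0.01, 0.0, 0.0, 0.21], [-0.85, -0.46, 0.01, 0.0, 0.0, 0.21], [-0.87, -0.43, 0.01, 0.0, 0.0, 0.21]]
[[-0.88, -0.4, 0.01, 0.0, 0.0, 0.21], [-0.9, -0.37, 0.01, 0.0, 0.0, 0.21], [-0.91, -0.34, 0.01, 0.0, 0.0, 0.21], [-0.92, -0.3, 0.01, 0.0, 0.0, 0.21], [-0.93, -0.27, 0.01, 0.0, 0.0, 0.21], [-0.94, -0.24, 0.01, 0.0, 0.0, 0.21], [-0.95, -0.2, 0.01, 0.0, 0.0, 0.21], [-0.95, -0.17, 0.01, 0.0, 0.0, 0.21]]
[[-0.96, -0.13, 0.01, 0.0, 0.0, 0.21], [-0.96, -0.1, 0.01, 0.0, 0.0, 0.21], [-0.97, -0.06, 0.01, 0.0, 0.0, 0.21], [-0.97, -0.03, 0.01, 0.0, 0.0, 0.21], [-0.97, 0.0, 0.01, 0.0, 0.0, 0.21], [-0.97, 0.04, 0.01, 0.0, 0.0, 0.21], [-0.97, 0.07, 0.01, 0.0, 0.0, 0.21]]
0.25
```

Call:
move_arm(series=[[[-0.75, -0.6, 0, 0, 0, 0.2], [-0.75, -0.6, 0, 0, 0, 0.2], [-0.8, -0.6, 0, 0, 0, 0.2], [-0.8, -0.55, 0, 0, 0, 0.2], [-0.8, -0.5, 0, 0, 0, 0.2], [-0.85, -0.5, 0, 0, 0, 0.2], [-0.85, -0.45, 0, 0, 0, 0.2], [-0.85, -0.45, 0, 0, 0, 0.2]]])

```text
time_s: 1.25
ee_pos: [0.3399, 0.4251, 0.4047]
tcp_rot: [0.333, 0.943, 0.0, 0.0]
force: [0.3, 0.4, -0.6]
grip_width: 0.0855
```

```bash
python3 plan.py 0.48 0.2 0.40 22
```

```text
[[-0.91, -0.32, 0.02, 0.0, 0.0, 0.26], [-0.92, -0.27, 0.02, 0.0, 0.0, 0.26], [-0.94, -0.23, 0.02, 0.0, 0.0, 0.26], [-0.95, -0.19, 0.02, 0.0, 0.0, 0.26], [-0.95, -0.14, 0.02, 0.0, 0.0, 0.26], [-0.96, -0.1, 0.02, 0.0, 0.0, 0.26], [-0.96, -0.06, 0.02, 0.0, 0.0, 0.26], [-0.96, -0.01, 0.02, 0.0, 0.0, 0.26]]
[[-0.96, 0.03, 0.02, 0.0, 0.0, 0.26], [-0.96, 0.08, 0.02, 0.0, 0.0, 0.26], [-0.96, 0.12, 0.02, 0.0, 0.0, 0.26]]
```

Call:
move_arm(series=[[[-0.9, -0.3, 0, 0, 0, 0.25], [-0.9, -0.3, 0, 0, 0, 0.25], [-0.95, -0.25, 0, 0, 0, 0.25], [-0.95, -0.2, 0, 0, 0, 0.25], [-0.95, -0.15, 0, 0, 0, 0.25], [-0.95, -0.1, 0, 0, 0, 0.25], [-0.95, -0.05, 0, 0, 0, 0.25], [-0.95, 0, 0, 0, 0, 0.25]]])

```text
time_s: 2.25
ee_pos: [0.4424, 0.2631, 0.4047]
tcp_rot: [0.492, 0.871, 0.0, 0.0]
force: [0.8, 0.1, 0.3]
grip_width: 0.0855
```

Run:
```python
from h import *
import pickle
d=grab('wrist','w1.png');pickle.dump(d,open('w1.pkl','wb'))
print(d['T'][:3,3])
```

```text
[0.40346464 0.32592373 0.37327263]
```

View pics/w1.png

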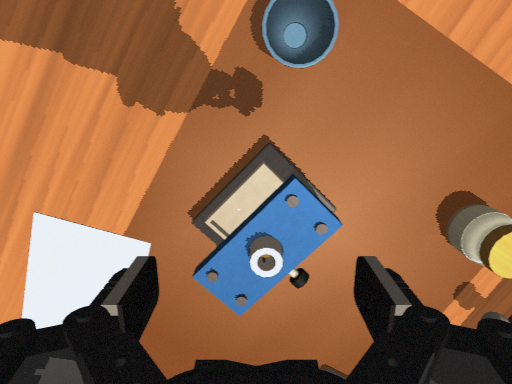

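The wrist view shows the sleeve's mouth at about (266,262) on the blue bridge, with a black clamp knob at (299,278). I'll take a second view from further on.

Call:
move_arm(series=[[[-1, 0, 0, 0, 0, 0.25], [-1, 0.05, 0, 0, 0, 0.25], [-1, 0.1, 0, 0, 0, 0.25]]])

```text
time_s: 2.68
ee_pos: [0.4813, 0.1998, 0.4046]
tcp_rot: [0.547, 0.837, 0.0, -0.0]
force: [0.9, -1.3, 0.9]
grip_width: 0.0854
```

Run:
```python
from h import *
import pickle
d=grab('wrist','w2.png');pickle.dump(d,open('w2.pkl','wb'))
for n,d,c in (('w1',pickle.load(open('w1.pkl','rb')),(266,262)),('w2',d,None)):
    P=cloud(d)
    q=d['range_z'];ok=(q>0)
    hsv=cv2.cvtColor(d['pixels'],cv2.COLOR_RGB2HSV)
    blue=((hsv[...,0]>100)&(hsv[...,0]<118)&(hsv[...,1]>150)&(np.abs(P[...,2]-.102)<.01)).astype(np.uint8)
    print(n,'bridge top z',np.median(P[...,2][blue>0]))
    k,l,st,ce=cv2.connectedComponentsWithStats(blue);i=1+np.argmax(st[1:,4]);cen=ce[i]
    cnt=max(cv2.findContours((l==i).astype(np.uint8),cv2.RETR_EXTERNAL,cv2.CHAIN_APPROX_NONE)[0],key=len)
    rr=cv2.minAreaRect(cnt);print('rect',rr,plane(d,*rr[0],.102))
    reg=ok&(np.hypot(*(P[...,:2]-plane(d,*rr[0],.102)[:2]).transpose(2,0,1))<.022)
    z=P[...,2][reg&(P[...,2]>.112)];print('mouth z',np.percentile(z,[5,25,50,75,95]).round(4))
    zm=np.percentile(z,75)
    m=(reg&(P[...,2]>zm-.003)&(hsv[...,1]<60)).astype(np.uint8)
    cnt=max(cv2.findContours(m,cv2.RETR_EXTERNAL,cv2.CHAIN_APPROX_NONE)[0],key=len)
    e=cv2.fitEllipse(cnt);print('outer',e,plane(d,*e[0],zm)); 
    u,v=int(e[0][0]),int(e[0][1]);cv2.imwrite('pics/%sc.png'%n,cv2.resize(d['pixels'][v-60:v+60,u-60:u+60,::-1],None,fx=4,fy=4))
```

```text
w1 bridge top z 0.10131286787893012
rect ((266.34625244140625, 248.84010314941406), (69.22769165039062, 143.3348846435547), 46.12329864501953) [0.47828446 0.21857804 0.102     ]
mouth z [0.1137 0.1194 0.1215 0.1222 0.1229]
outer ((265.6665954589844, 261.091064453125), (29.876638412475586, 31.973665237426758), 89.20343017578125) [0.47807322 0.2167643  0.12216929]
w2 bridge top z 0.10134130768932992
rect ((262.9146728515625, 164.73170471191406), (75.11959075927734, 157.73550415039062), 38.65980911254883) [0.47774749 0.21889815 0.102     ]
mouth z [0.1211 0.3047 0.3086 0.3109 0.3161]
outer ((301.97125244140625, 371.29705810546875), (29.971824645996094, 188.50634765625), 87.13102722167969) [0.48498611 0.21543451 0.31092607]
```

View pics/w2c.png

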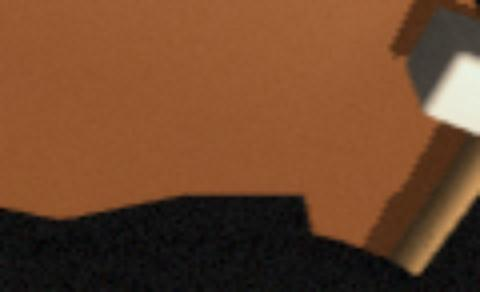

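```bash
cat > sleeve.py <<'E'
from h import *
import pickle
def sleeve(d,n,c=(.478,.217)):
    P=cloud(d);hsv=cv2.cvtColor(d['pixels'],cv2.COLOR_RGB2HSV)
    reg=(d['range_z']>0)&(np.hypot(P[...,0]-c[0],P[...,1]-c[1])<.024)&(P[...,2]>.112)&(P[...,2]<.14)
    z=P[...,2][reg];zm=np.median(z[z>np.percentile(z,95)-.004])
    m=(reg&(P[...,2]>zm-.003)).astype(np.uint8)
    k,l,st,ce=cv2.connectedComponentsWithStats(m);i=1+np.argmax(st[1:,4])
    cnts=cv2.findContours((l==i).astype(np.uint8),cv2.RETR_CCOMP,cv2.CHAIN_APPROX_NONE)[0]
    for cn in cnts:
        if len(cn)>12:
            e=cv2.fitEllipse(cn);print(n,'z',zm.round(4),np.round(e[0],1),np.round(e[1],1),plane(d,*e[0],zm).round(4))
    u,v=map(int,e[0]);cv2.imwrite('pics/%sc.png'%n,cv2.resize(d['pixels'][v-60:v+60,u-60:u+60,::-1],None,fx=4,fy=4))
E
python3 - <<'E'
from sleeve import *
for n in('w1','w2'): sleeve(pickle.load(open(n+'.pkl','rb')),n)
E
python3 plan.py .527 -.185 .41 -13.5
```

```text
w1 z 0.1218 [265.5 261.1] [30.2 32.4] [0.478  0.2165 0.1218]
w1 z 0.1218 [265.4 261.1] [16.  18.1] [0.478  0.2165 0.1218]
w2 z 0.1219 [262.7 173.4] [34.7 35.3] [0.4784 0.2162 0.1219]
w2 z 0.1219 [262.8 173.6] [19.4 20. ] [0.4785 0.2161 0.1219]
[[-0.92, -0.28, -0.01, 0.0, 0.0, 0.23], [-0.93, -0.24, -0.01, 0.0, 0.0, 0.23], [-0.94, -0.2, -0.01, 0.0, 0.0, 0.23], [-0.94, -0.16, -0.01, 0.0, 0.0, 0.23], [-0.95, -0.12, -0.01, 0.0, 0.0, 0.23], [-0.95, -0.09, -0.01, 0.0, 0.0, 0.23], [-0.96, -0.05, -0.01, 0.0, 0.0, 0.23], [-0.96, -0.01, -0.01, 0.0, 0.0, 0.23]]
[[-0.96, 0.03, -0.01, 0.0, 0.0, 0.23], [-0.96, 0.07, -0.01, 0.0, 0.0, 0.23], [-0.95, 0.1, -0.01, 0.0, 0.0, 0.23], [-0.95, 0.14, -0.01, 0.0, 0.0, 0.23], [-0.94, 0.18, -0.01, 0.0, 0.0, 0.23], [-0.93, 0.22, -0.01, 0.0, 0.0, 0.23], [-0.92, 0.26, -0.01, 0.0, 0.0, 0.23], [-0.91, 0.29, -0.01, 0.0, 0.0, 0.23]]
```

View pics/w2c.png

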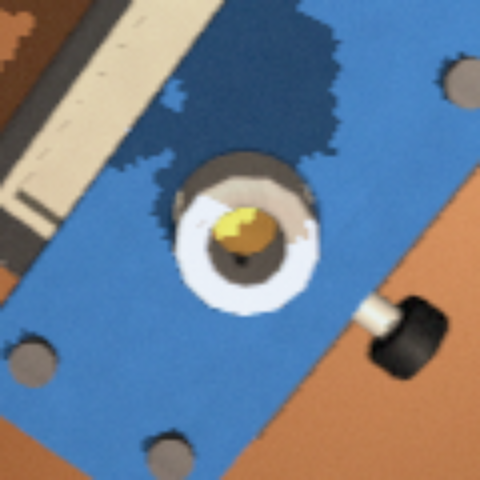

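The mouth is at (0.478, 0.216, 0.122) and both views agree, with the slug glinting inside. On to the drift.

Call:
move_arm(series=[[[-0.9, -0.3, 0, 0, 0, 0.25], [-0.9, -0.25, 0, 0, 0, 0.25], [-0.95, -0.2, 0, 0, 0, 0.25], [-0.95, -0.15, 0, 0, 0, 0.25], [-0.95, -0.1, 0, 0, 0, 0.25], [-0.95, -0.1, 0, 0, 0, 0.25], [-0.95, -0.05, 0, 0, 0, 0.25], [-0.95, 0, 0, 0, 0, 0.25]]])

```text
time_s: 3.72
ee_pos: [0.5017, 0.0093, 0.4047]
tcp_rot: [0.685, 0.729, -0.0, 0.0]
force: [-0.0, -0.3, -0.4]
grip_width: 0.0852
```

```bash
python3 plan.py .527 -.185 .41 -13.5
```

```text
[[-0.98, 0.07, -0.03, 0.0, 0.0, 0.21], [-0.97, 0.1, -0.03, 0.0, 0.0, 0.21], [-0.97, 0.14, -0.03, 0.0, 0.0, 0.21], [-0.96, 0.17, -0.03, 0.0, 0.0, 0.21], [-0.96, 0.21, -0.03, 0.0, 0.0, 0.21], [-0.95, 0.25, -0.03, 0.0, 0.0, 0.21], [-0.94, 0.28, -0.03, 0.0, 0.0, 0.21], [-0.93, 0.32, -0.03, 0.0, 0.0, 0.21]]
```

Call:
move_arm(series=[[[-1, 0.05, 0, 0, 0, 0.2], [-1, 0.1, 0, 0, 0, 0.2], [-0.95, 0.15, 0, 0, 0, 0.2], [-0.95, 0.15, 0, 0, 0, 0.2]]])

```text
time_s: 4.22
ee_pos: [0.5141, -0.0882, 0.4047]
tcp_rot: [0.734, 0.679, -0.0, -0.0]
force: [0.1, -0.7, -0.4]
grip_width: 0.0852
```

```bash
python3 - <<'E'
from h import *
import pickle
pickle.dump(grab('wrist','w3.png'),open('w3.pkl','wb'))
E
python3 plan.py .527 -.185 .41 -13.5
```

```text
[[-0.92, 0.21, -0.05, 0.0, 0.01, 0.22], [-0.91, 0.24, -0.05, 0.0, 0.01, 0.22], [-0.9, 0.28, -0.05, 0.0, 0.01, 0.22], [-0.89, 0.31, -0.05, 0.0, 0.01, 0.22]]
```

Call:
move_arm(series=[[[-0.95, 0.2, 0, 0, 0, 0.2], [-0.95, 0.25, 0, 0, 0, 0.2], [-0.95, 0.3, 0, 0, 0, 0.2], [-0.9, 0.3, 0, 0, 0, 0.25], [0, 0, 0, 0, 0, 0]]])

```text
time_s: 4.9
ee_pos: [0.5279, -0.1851, 0.4047]
tcp_rot: [0.783, 0.622, -0.001, 0.0]
force: [-0.3, 0.1, 0.6]
grip_width: 0.0854
```

Run:
```python
from h import *
import pickle
pickle.dump(grab('wrist','w4.png'),open('w4.pkl','wb'))
```

```text
(no output)
```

View pics/w3.png

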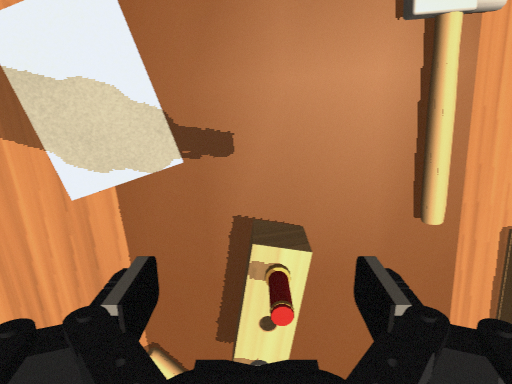

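View pics/w4.png

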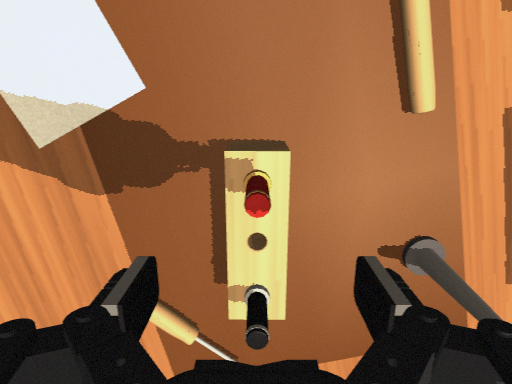

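The red handle's top is at (282,315) in w3 and (258,204) in w4. The empty hole is at (257,241) in w4, and the rack now lies square to the jaws.

Run:
```python
from h import *
import pickle
def tri(d1,p1,d2,p2):
    o1,r1=ray(d1,*p1);o2,r2=ray(d2,*p2);r1=r1/np.linalg.norm(r1);r2=r2/np.linalg.norm(r2)
    t=np.linalg.lstsq(np.stack([r1,-r2],1),o2-o1,rcond=None)[0]
    a=o1+r1*t[0];b=o2+r2*t[1];return ((a+b)/2).round(4),np.linalg.norm(a-b).round(4)
D={n:pickle.load(open(n+'.pkl','rb')) for n in('w1','w2','w3','w4')}
print('sleeve',tri(D['w1'],(265.5,261.1),D['w2'],(262.8,173.5)))
c={};h={}
for n in('w3','w4'):
    d=D[n];P=cloud(d);hsv=cv2.cvtColor(d['pixels'],cv2.COLOR_RGB2HSV)
    red=((hsv[...,0]<6)|(hsv[...,0]>170))&(hsv[...,1]>180)&(np.hypot(P[...,0]-.527,P[...,1]+.185)<.03)
    top=(red&(hsv[...,2]>170)&(P[...,2]>.13)).astype(np.uint8)
    cn=max(cv2.findContours(top,cv2.RETR_EXTERNAL,cv2.CHAIN_APPROX_NONE)[0],key=len);e=cv2.fitEllipse(cn);c[n]=e[0]
    print(n,e,'z',np.median(P[...,2][top>0]),plane(d,*e[0],.138))
    rk=(P[...,2]>.064)&(P[...,2]<.073)&(np.hypot(P[...,0]-.514,P[...,1]+.247)<.13)
    rk=rk.astype(np.uint8);print('rack z',np.median(P[...,2][rk>0]))
    # hole: dark spot in rack
    u0,v0=(268,324) if n=='w3' else (257,241)
    sub=np.zeros((384,512),np.uint8);sub[v0-18:v0+19,u0-18:u0+19]=1
    dk=((hsv[...,2]<140)&(sub>0)).astype(np.uint8)
    k,l,st,ce=cv2.connectedComponentsWithStats(dk);i=1+np.argmax(st[1:,4]);h[n]=ce[i]
    print('hole',st[i],ce[i],plane(d,*ce[i],.07))
    if n=='w4':
        cr=max(cv2.findContours(rk,cv2.RETR_EXTERNAL,cv2.CHAIN_APPROX_NONE)[0],key=len);rr=cv2.minAreaRect(cr)
        b=[plane(d,*q,.07).round(4) for q in cv2.boxPoints(rr)];print(rr,b,np.mean(b,0))
print('drift top',tri(D['w3'],c['w3'],D['w4'],c['w4']));print('hole',tri(D['w3'],h['w3'],D['w4'],h['w4']))
im=D['w4']['pixels'][130:350,200:320,::-1];cv2.imwrite('pics/w4c.png',cv2.resize(im,None,fx=2.7,fy=2.7))
```

```text
sleeve (array([0.4787, 0.2157, 0.1199]), np.float64(0.0001))
w3 ((281.8938903808594, 315.8799743652344), (17.926340103149414, 21.97785186767578), 80.2779769897461) z 0.1374460437176802 [ 0.5268754  -0.18990695  0.138     ]
rack z 0.06951654688529499
hole [260 316  16  15 172] [266.8255814  323.33139535] [ 0.51247555 -0.24858646  0.07      ]
w4 ((257.24346923828125, 212.83567810058594), (6.955179214477539, 20.286226272583008), 94.25626373291016) z 0.13732782677126767 [ 0.52589144 -0.19612112  0.138     ]
rack z 0.06951650995559935
hole [248 233  19  17 252] [256.8531746 241.0515873] [ 0.51357614 -0.24861624  0.07      ]
((256.5, 234.5), (169.0, 65.0), 90.0) [array([ 0.5048, -0.1544,  0.07  ]), array([ 0.5621, -0.1676,  0.07  ]), array([ 0.5266, -0.3443,  0.07  ]), array([ 0.4592, -0.3288,  0.07  ])] [ 0.513175 -0.248775  0.07    ]
drift top (array([ 0.5261, -0.2004,  0.1245]), np.float64(0.0026))
hole (array([ 0.5129, -0.2493,  0.0688]), np.float64(0.001))
```

View pics/w4c.png

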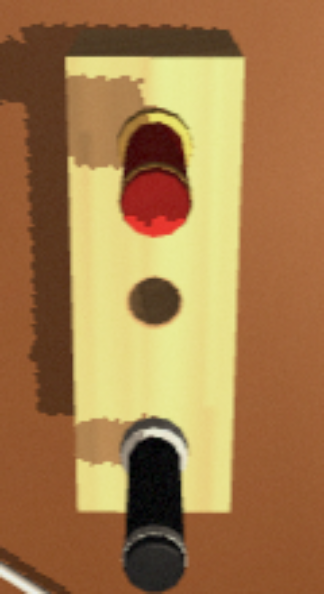

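```bash
python3 - <<'E'
from h import *
import pickle
D={n:pickle.load(open(n+'.pkl','rb')) for n in('w3','w4')};c={}
for n in D:
    d=D[n];P=cloud(d)
    m=((P[...,2]>.1345)&(P[...,2]<.142)&(np.hypot(P[...,0]-.527,P[...,1]+.19)<.025)).astype(np.uint8)
    cn=max(cv2.findContours(m,cv2.RETR_EXTERNAL,cv2.CHAIN_APPROX_NONE)[0],key=len);e=cv2.fitEllipse(cn);c[n]=e[0]
    print(n,e,plane(d,*e[0],.1375))
(o1,r1),(o2,r2)=[ray(D[n],*c[n]) for n in D]
t=np.linalg.lstsq(np.stack([r1,-r2],1),o2-o1,rcond=None)[0];print('tri',o1+r1*t[0],o2+r2*t[1])
# expected from hole + rack direction
print('rack pred az', np.degrees(np.arctan2(-.1544+.3288-.1676+.3443,.5048-.4592+.5621-.5266)))
E
python3 plan.py .5265 -.190 .40 -13.5 1
```

```text
w3 ((281.4743347167969, 314.7831726074219), (20.78538703918457, 23.03112030029297), 87.98772430419922) [ 0.52660551 -0.18919626  0.1375    ]
w4 ((256.71630859375, 204.56561279296875), (24.470808029174805, 25.53107261657715), 94.90913391113281) [ 0.52692985 -0.18988597  0.1375    ]
tri [ 0.52665879 -0.19049756  0.13574025] [ 0.52679857 -0.1904626   0.13571863]
rack pred az 76.99346545729581
[[-0.27, -0.01, 0.18, 0.0, 0.0, 0.06]]
```

Call:
move_arm(series=[[[-0.2, -0.05, 0.8, 0, 0, 0.05], [0, 0, 0.8, 0, 0, 0], [0, 0, 0.8, 0, 0, 0], [0, 0, 0.8, 0, 0, 0], [0, 0, 0.8, 0, 0, 0], [0, 0, 0.8, 0, 0, 0], [0, 0, 0.7, 0, 0, 0], [0, 0, 0, 0, 0, 0]]])

```text
time_s: 5.95
ee_pos: [0.5258, -0.1858, 0.266]
tcp_rot: [0.784, 0.621, -0.0, -0.002]
force: [0.1, -0.2, 0.4]
grip_width: 0.0856
```

```bash
python3 plan.py .5268 -.1898 .267 -13.2 1
```

```text
[[-0.15, 0.08, -0.04, -0.02, -0.01, 0.0]]
```

Call:
move_arm(series=[[[-0.15, 0.08, 0, -0.02, 0, 0], [0, 0, 0, 0, 0, 0], [0, 0, 0, 0, 0, 0]]])

```text
time_s: 6.32
ee_pos: [0.5272, -0.1918, 0.2679]
tcp_rot: [0.784, 0.62, 0.001, 0.002]
force: [-0.4, 0.0, 0.8]
grip_width: 0.0856
```

```bash
python3 plan.py .5268 -.1898 .267 -13.2 1
python3 - <<'E'
from h import *
grab('wrist','w5.png')
E
```

```text
[[0.07, -0.03, 0.03, 0.03, 0.0, -0.01]]
```

View pics/w5.png

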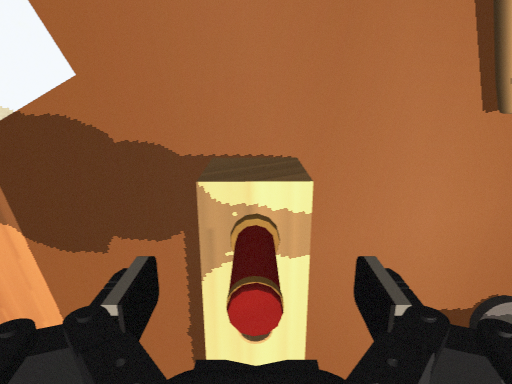

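Run:
```python
from h import *
for i in range(4):
    eyes.get_image('wrist');s=sensors.state();print(s['time_s'],s['ee_pos'].round(4),s['tcp_rot'].round(4),np.abs(s['joint_vel']).max().round(4))
```

```text
6.425 [ 0.5271 -0.1917  0.2676] [0.7842 0.6205 0.0013 0.0016] 0.0033
6.475 [ 0.5271 -0.1917  0.2675] [0.7842 0.6206 0.0012 0.0015] 0.0045
6.525 [ 0.527  -0.1917  0.2674] [0.7842 0.6206 0.0012 0.0014] 0.0021
6.575 [ 0.527  -0.1917  0.2673] [0.7842 0.6205 0.0011 0.0014] 0.0027
```

Call:
move_arm(series=[[[0.07, -0.02, 0, 0.02, 0, 0], [0, 0, 0, 0, 0, 0], [0, 0, 0, 0, 0, 0]]])

```text
time_s: 6.95
ee_pos: [0.527, -0.1898, 0.2672]
tcp_rot: [0.784, 0.621, -0.0, -0.0]
force: [1.0, 0.6, 0.7]
grip_width: 0.0853
```

Call:
move_arm(series=[[[0, 0, 0, 0, 0, 0], [0, 0, 0, 0, 0, 0], [0, 0, 0, 0, 0, 0], [0, 0, 0, 0, 0, 0], [0, 0, 0, 0, 0, 0], [0, 0, 0, 0, 0, 0]]], claw=1, grip_force=80)

```text
time_s: 7.7
ee_pos: [0.527, -0.19, 0.2674]
tcp_rot: [0.784, 0.621, 0.0, 0.0]
force: [0.6, 0.1, 1.3]
grip_width: 0.0179
```

```bash
python3 - <<'E'
from h import *
for i in range(1):
    eyes.get_image('wrist');s=sensors.state();print(s['time_s'],s['ee_pos'].round(4),s['tcp_rot'].round(4),s['force'],s['wrist_torque'])
d=grab('wrist','w6.png')
E
python3 plan.py .5268 -.1898 .267 -13.2 1
```

```text
7.75 [ 0.5271 -0.1899  0.2674] [7.842e-01 6.205e-01 1.000e-04 2.000e-04] [0.02119738 0.28926747 0.61841034] [-0.03035854 -0.02034746 -0.0176928 ]
[[0.0, -0.01, 0.02, 0.0, 0.0, -0.01]]
```

View pics/w6.png

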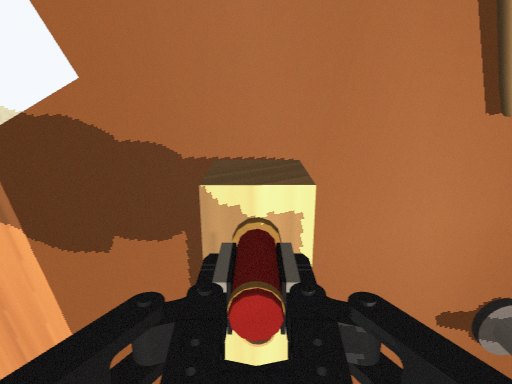

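The drift is centred between the pads. Now I'll lift it.

Call:
move_arm(series=[[[0, 0, -0.4, 0, 0, 0], [0, 0, -0.8, 0, 0, 0], [0, 0, -0.8, 0, 0, 0], [0, 0, -0.8, 0, 0, 0], [0, 0, -0.8, 0, 0, 0], [0, 0, -0.8, 0, 0, 0], [0, 0, -0.8, 0, 0, 0], [0, 0, -0.8, 0, 0, 0]]])

```text
time_s: 8.8
ee_pos: [0.5265, -0.1898, 0.418]
tcp_rot: [0.784, 0.62, -0.0, -0.0]
force: [1.1, -0.5, -1.2]
grip_width: 0.0183
```

```bash
python3 - <<'E'
from h import *
s=sensors.state();print(s['force'],s['wrist_torque']);d=grab('wrist','w7.png')
E
python3 plan.py .478 .205 .42 10
```

```text
[ 1.05105334 -0.46190569 -1.16175236] [-0.04434841 -0.03173126  0.00857201]
[[0.93, -0.35, 0.0, 0.0, 0.0, -0.15], [0.94, -0.32, 0.0, 0.0, 0.0, -0.15], [0.95, -0.3, 0.0, 0.0, 0.0, -0.15], [0.96, -0.27, 0.0, 0.0, 0.0, -0.15], [0.96, -0.25, 0.0, 0.0, 0.0, -0.15], [0.97, -0.23, 0.0, 0.0, 0.0, -0.15], [0.98, -0.2, 0.0, 0.0, 0.0, -0.15], [0.98, -0.18, 0.0, 0.0, 0.0, -0.15]]
[[0.98, -0.15, 0.0, 0.0, 0.0, -0.15], [0.99, -0.13, 0.0, 0.0, 0.0, -0.15], [0.99, -0.1, 0.0, 0.0, 0.0, -0.15], [0.99, -0.08, 0.0, 0.0, 0.0, -0.15], [0.99, -0.05, 0.0, 0.0, 0.0, -0.15], [1.0, -0.03, 0.0, 0.0, 0.0, -0.15], [1.0, 0.0, 0.0, 0.0, 0.0, -0.15], [1.0, 0.03, 0.0, 0.0, 0.0, -0.15]]
```

View pics/w7.png

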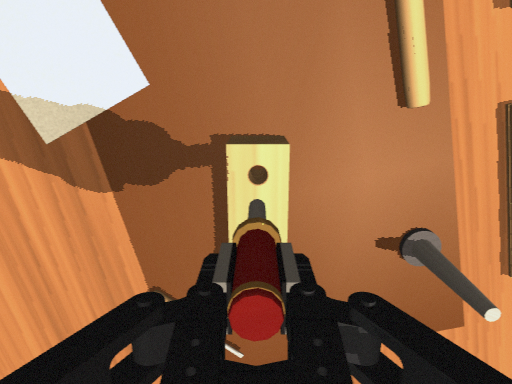

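Weight reads about −1.2 N and the drift is hanging straight, with its pin tip visible at (258,205). Carrying it to the stand.

Call:
move_arm(series=[[[0.95, -0.35, 0, 0, 0, -0.15], [0.95, -0.3, 0, 0, 0, -0.15], [0.95, -0.3, 0, 0, 0, -0.15], [0.95, -0.3, 0, 0, 0, -0.15], [0.95, -0.25, 0, 0, 0, -0.15], [0.95, -0.2, 0, 0, 0, -0.15], [1, -0.2, 0, 0, 0, -0.15], [1, -0.2, 0, 0, 0, -0.15]]])

```text
time_s: 9.85
ee_pos: [0.5013, 0.0091, 0.4169]
tcp_rot: [0.715, 0.699, -0.0, -0.0]
force: [0.8, 0.2, -0.9]
grip_width: 0.0182
```

```bash
python3 plan.py .478 .205 .42 10
```

```text
[[0.98, -0.14, -0.02, 0.0, 0.0, -0.14], [0.98, -0.11, -0.02, 0.0, 0.0, -0.14], [0.98, -0.09, -0.02, 0.0, 0.0, -0.14], [0.98, -0.07, -0.02, 0.0, 0.0, -0.14], [0.99, -0.04, -0.02, 0.0, 0.0, -0.14], [0.99, -0.02, -0.02, 0.0, 0.0, -0.14], [0.99, 0.01, -0.02, 0.0, 0.0, -0.14], [0.99, 0.03, -0.02, 0.0, 0.0, -0.14]]
```

Call:
move_arm(series=[[[1, -0.15, 0, 0, 0, -0.15], [1, -0.1, 0, 0, 0, -0.15], [1, -0.1, 0, 0, 0, -0.15], [1, -0.05, 0, 0, 0, -0.15], [1, -0.05, 0, 0, 0, -0.15], [1, 0, 0, 0, 0, -0.15], [1, 0, 0, 0, 0, -0.15], [1, 0.05, 0, 0, 0, -0.15]]])

```text
time_s: 10.85
ee_pos: [0.4776, 0.2083, 0.417]
tcp_rot: [0.638, 0.77, -0.0, -0.0]
force: [-0.2, -0.3, -0.6]
grip_width: 0.0182
```

```bash
python3 plan.py .4785 .2160 .42 10
```

```text
[[0.3, 0.09, -0.12, 0.0, 0.0, 0.08]]
```

Call:
move_arm(series=[[[0.3, 0.1, 0.4, 0, 0, 0], [0, 0, 0.4, 0, 0, 0], [0, 0, 0, 0, 0, 0]]])

```text
time_s: 11.22
ee_pos: [0.479, 0.214, 0.3958]
tcp_rot: [0.639, 0.769, -0.002, -0.0]
force: [-0.4, -1.4, 0.0]
grip_width: 0.018
```

```bash
python3 - <<'E'
from h import *
import pickle
for n in('wrist','scene','top'):
    d=grab(n,n[0]+'8.png');pickle.dump(d,open(n[0]+'8.pkl','wb'))
    if n=='wrist':cv2.imwrite('pics/w8c.png',cv2.resize(d['pixels'][120:260,180:340,::-1],None,fx=4,fy=4))
    if n=='scene':cv2.imwrite('pics/s8c.png',cv2.resize(d['pixels'][170:290,280:400,::-1],None,fx=4,fy=4))
print(sensors.state()['ee_pos'])
E
python3 plan.py .4785 .2160 .397 10 1
```

```text
[0.47945524 0.21435948 0.39728807]
[[0.07, -0.03, 0.01, 0.0, 0.0, 0.06]]
```

View pics/w8c.png

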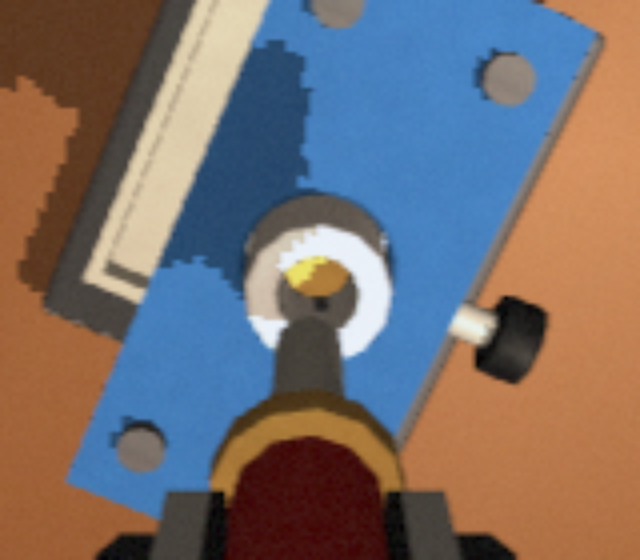

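View pics/s8c.png

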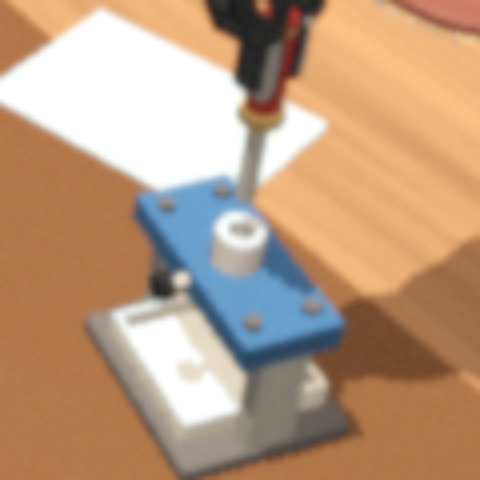

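```bash
cat > rel.py <<'E'
from h import *
import pickle
def rel(tag):
    s=sensors.state();d=grab('wrist',tag+'.png');pickle.dump((s,d),open(tag+'.pkl','wb'))
    z=d['range_z'];v,u=np.mgrid[:384,:512]
    c=np.stack([(u-d['cx'])/d['fx']*z,-(v-d['cy'])/d['fy']*z,-z],-1)
    M=np.array(d['mount']);Q=c@M[:3,:3].T+M[:3,3]   # tool frame
    P=cloud(d);hsv=cv2.cvtColor(d['pixels'],cv2.COLOR_RGB2HSV)
    # pin: tool z .205-.25 within 15mm of axis
    m=(z>0)&(np.hypot(Q[...,0],Q[...,1])<.013)&(Q[...,2]>.203)&(Q[...,2]<.254)&(P[...,2]>.125)
    for a in np.arange(.203,.254,.008):
        k=m&(Q[...,2]>a)&(Q[...,2]<a+.008)
        if k.sum()>20:
            q=Q[k];lo,hi=np.percentile(q[:,1],[3,97]);print('pin z%.3f n%d y mid %.4f w %.4f xmax %.4f'%(a,k.sum(),(lo+hi)/2,hi-lo,np.percentile(q[:,0],97)))
    reg=(z>0)&(np.hypot(P[...,0]-.478,P[...,1]-.216)<.024)&(P[...,2]>.112)&(P[...,2]<.1245)
    zm=np.median(P[...,2][reg&(P[...,2]>.1185)])
    r=(reg&(P[...,2]>zm-.003)).astype(np.uint8)
    k,l,st,ce=cv2.connectedComponentsWithStats(r);i=1+np.argmax(st[1:,4])
    cn=max(cv2.findContours((l==i).astype(np.uint8),cv2.RETR_EXTERNAL,cv2.CHAIN_APPROX_NONE)[0],key=len)
    # circle fit in tool frame of contour's rim points on plane zm
    q=np.array([plane(d,*p[0],zm) for p in cn]);T=R.from_quat(s['tcp_rot']);qt=T.inv().apply(q-s['ee_pos'])
    from scipy.optimize import least_squares
    f=least_squares(lambda p:np.hypot(qt[:,0]-p[0],qt[:,1]-p[1])-.014,[0,0],loss='soft_l1',f_scale=.0005)
    print('mouth z',zm,'sleeve in tool xy',f.x.round(4),'rms',np.sqrt(np.mean(f.fun**2)).round(5),'world',(s['ee_pos']+T.apply([*f.x,qt[:,2].mean()])).round(4))
    print(s['time_s'],s['ee_pos'].round(4),s['tcp_rot'].round(4),s['force'].round(2))
import sys
rel(sys.argv[1])
E
python3 rel.py r1
```

```text
pin z0.219 n70 y mid -0.0009 w 0.0097 xmax 0.0052
pin z0.227 n79 y mid -0.0008 w 0.0105 xmax 0.0052
pin z0.235 n63 y mid -0.0006 w 0.0101 xmax 0.0053
pin z0.243 n56 y mid -0.0010 w 0.0107 xmax 0.0052
mouth z 0.12188320617845987 sleeve in tool xy [ 0.0018 -0.0005] rms 0.00374 world [0.4787 0.2159 0.1219]
11.375 [0.4795 0.2144 0.3973] [ 6.388e-01  7.694e-01 -1.000e-04  3.000e-04] [ 0.03 -0.29 -0.92]
```

Call:
move_arm(series=[[[0.08, 0, 0, 0, 0, 0], [0, 0, 0, 0, 0, 0], [0, 0, 0, 0, 0, 0]]])

```text
time_s: 11.8
ee_pos: [0.4787, 0.2174, 0.3973]
tcp_rot: [0.638, 0.77, 0.0, 0.0]
force: [0.8, 0.8, -1.7]
grip_width: 0.0184
```

```bash
sed -i 's/q=np.array(\[plane(d,\*p\[0\],zm) for p in cn\])/cn=[p for p in cn if p[0][1]<ce[i][1]+4];q=np.array([plane(d,*p[0],zm) for p in cn])/' rel.py; python3 rel.py r2;  python3 - <<'E'
import cv2
a=cv2.imread('pics/r2.png');cv2.imwrite('pics/r2c.png',cv2.resize(a[120:260,180:340],None,fx=4,fy=4))
E
```

```text
pin z0.219 n71 y mid -0.0009 w 0.0096 xmax 0.0053
pin z0.227 n72 y mid -0.0007 w 0.0106 xmax 0.0052
pin z0.235 n66 y mid -0.0009 w 0.0105 xmax 0.0052
pin z0.243 n56 y mid -0.0011 w 0.0104 xmax 0.0052
mouth z 0.12187163896240819 sleeve in tool xy [-0.0022 -0.0003] rms 0.00344 world [0.4788 0.2152 0.1219]
11.8 [0.4787 0.2174 0.3973] [6.380e-01 7.701e-01 1.000e-04 0.000e+00] [ 0.77  0.83 -1.75]
```

View pics/r2c.png

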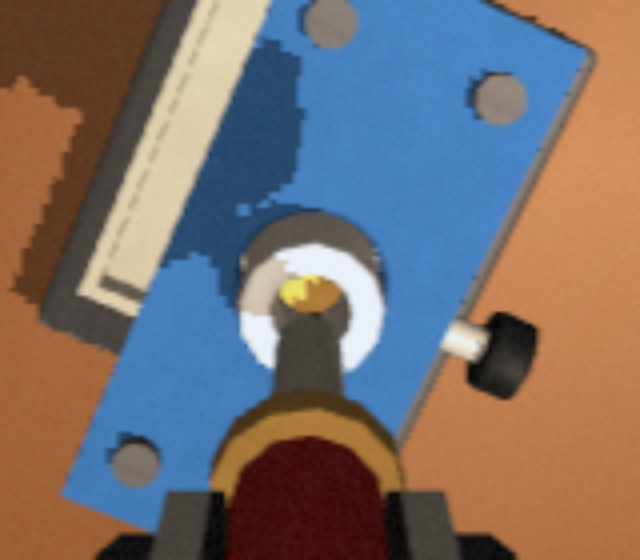

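Run:
```python
from h import *
import pickle
for t in('r1','r2'):
    s,d=pickle.load(open(t+'.pkl','rb'));T=R.from_quat(s['tcp_rot'])
    hsv=cv2.cvtColor(d['pixels'],cv2.COLOR_RGB2HSV);P=cloud(d)
    m=((P[...,2]>.119)&(P[...,2]<.1245)&(np.hypot(P[...,0]-.4785,P[...,1]-.2158)<.02)).astype(np.uint8)
    k,l,st,ce=cv2.connectedComponentsWithStats(m);i=1+np.argmax(st[1:,4])
    v,u=np.nonzero(l==i);lo,hi,top=u.min(),u.max(),v.min();print(t,lo,hi,top,v.max())
    rows=[(r,u[v==r].min(),u[v==r].max()) for r in range(top,v.max(),3)];print(rows)
    q=np.array([plane(d,x,r,.1219) for r,a,b in rows for x in(a-.5,b+.5)][:14]+[plane(d,np.mean(u[v==top]),top-.5,.1219)])
    qt=T.inv().apply(q-s['ee_pos'])
    from scipy.optimize import least_squares
    f=least_squares(lambda p:np.hypot(qt[:,0]-p[0],qt[:,1]-p[1])-p[2],[0,0,.014]);print(f.x.round(4),np.sqrt(np.mean(f.fun**2)).round(5),(s['ee_pos']+T.apply([*f.x[:2],.2755])).round(4))
```

```text
r1 239 275 175 208
[(175, np.int64(258), np.int64(258)), (178, np.int64(248), np.int64(266)), (181, np.int64(244), np.int64(269)), (184, np.int64(241), np.int64(272)), (187, np.int64(240), np.int64(273)), (190, np.int64(239), np.int64(274)), (193, np.int64(239), np.int64(275)), (196, np.int64(239), np.int64(274)), (199, np.int64(240), np.int64(273)), (202, np.int64(242), np.int64(272)), (205, np.int64(244), np.int64(269))]
[ 0.0024 -0.0005  0.0138] 0.00026 [0.4786 0.2165 0.1218]
r2 239 275 179 212
[(179, np.int64(258), np.int64(258)), (182, np.int64(248), np.int64(266)), (185, np.int64(244), np.int64(270)), (188, np.int64(242), np.int64(272)), (191, np.int64(240), np.int64(273)), (194, np.int64(239), np.int64(274)), (197, np.int64(239), np.int64(275)), (200, np.int64(240), np.int64(274)), (203, np.int64(240), np.int64(274)), (206, np.int64(242), np.int64(272)), (209, np.int64(244), np.int64(270))]
[-0.0006 -0.0004  0.0138] 0.00026 [0.4785 0.2167 0.1218]
```

Ring and pin axes agree within about 0.5 mm in the same view, so I'm descending into the mouth.

Call:
move_arm(series=[[[0, 0, 0.3, 0, 0, 0], [0, 0, 0.3, 0, 0, 0], [0, 0, 0.25, 0, 0, 0], [0, 0, 0.2, 0, 0, 0], [0, 0, 0, 0, 0, 0]]])

```text
time_s: 12.48
ee_pos: [0.4786, 0.2173, 0.3704]
tcp_rot: [0.638, 0.77, -0.001, -0.0]
force: [0.8, 0.7, -1.1]
grip_width: 0.0185
```

Run:
```python
from h import *
d=grab('wrist','w9.png');s=sensors.state();print(s['ee_pos'],s['force'],s['tcp_rot'],s['wrist_torque'])
a=d['pixels'][...,::-1];cv2.imwrite('pics/w9c.png',cv2.resize(a[120:260,180:340],None,fx=4,fy=4))
```

```text
[0.47876753 0.21733093 0.37078182] [ 0.29081316  0.38936637 -1.46563579] [ 6.38050933e-01  7.69994143e-01 -1.62206567e-04 -3.52210711e-05] [-0.00083194 -0.04121971  0.04311755]
```

View pics/w9c.png

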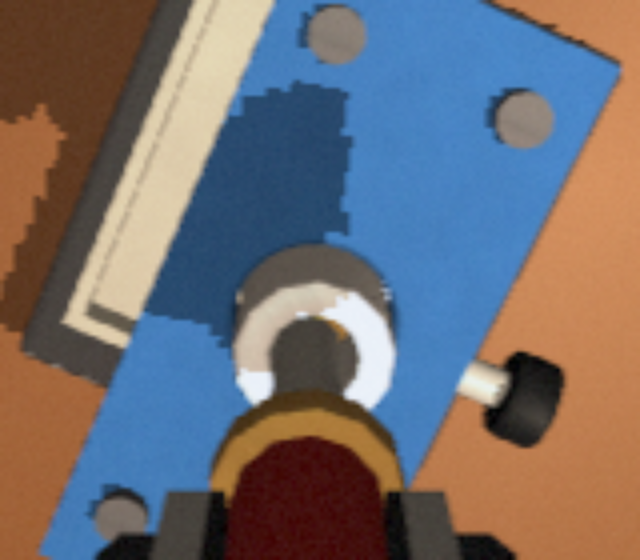

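The pin is in the bore but about 1 mm off along tool −y. I'll centre it and go on down to the slug.

Call:
move_arm(series=[[[0, 0.04, 0.1, 0, 0, 0], [0, 0, 0.1, 0, 0, 0], [0, 0, 0.1, 0, 0, 0], [0, 0, 0, 0, 0, 0]]])

```text
time_s: 13.02
ee_pos: [0.4796, 0.2175, 0.3632]
tcp_rot: [0.638, 0.77, -0.0, -0.0]
force: [-0.1, -0.1, -1.4]
grip_width: 0.0184
```

Run:
```python
from h import *
d=grab('wrist','w10.png');s=sensors.state();print(s['ee_pos'],s['force'],s['tcp_rot'],s['wrist_torque'])
a=d['pixels'][...,::-1];cv2.imwrite('pics/w10c.png',cv2.resize(a[120:260,180:340],None,fx=4,fy=4))
```

```text
[0.47966999 0.21753455 0.36333885] [-0.4084573   0.94031762 -1.08609043] [ 6.37996237e-01  7.70039462e-01 -1.53454385e-04 -6.81813176e-05] [ 0.00423274 -0.07625759  0.04851918]
```

View pics/w10c.png

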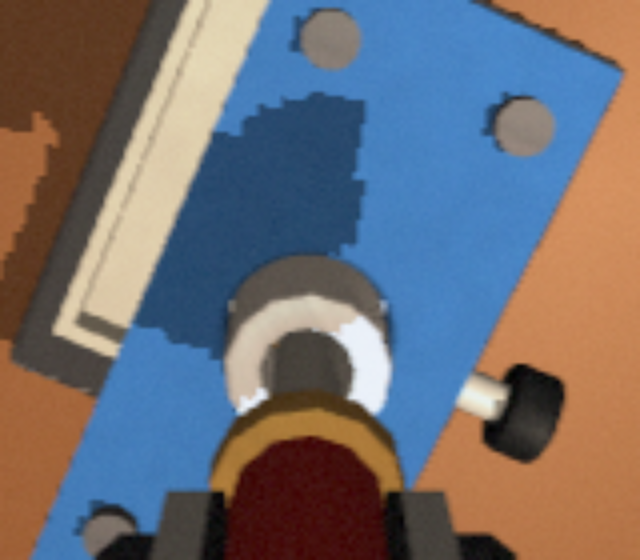

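Call:
move_arm(series=[[[0, 0, 0.06, 0, 0, 0], [0, 0, 0.06, 0, 0, 0], [0, 0, 0.06, 0, 0, 0]]])

```text
time_s: 13.45
ee_pos: [0.4797, 0.2175, 0.3589]
tcp_rot: [0.638, 0.77, -0.0, -0.0]
force: [-0.5, 0.1, -1.1]
grip_width: 0.0183
```

Call:
move_arm(series=[[[0, 0, 0.06, 0, 0, 0], [0, 0, 0.06, 0, 0, 0]]])

```text
time_s: 13.7
ee_pos: [0.4797, 0.2175, 0.3558]
tcp_rot: [0.638, 0.77, -0.0, -0.0]
force: [-1.3, -0.5, -1.0]
grip_width: 0.0184
```

Call:
move_arm(series=[[[0, 0, 0.06, 0, 0, 0], [0, 0, 0.06, 0, 0, 0]]])

```text
time_s: 13.95
ee_pos: [0.48, 0.2175, 0.3544]
tcp_rot: [0.638, 0.77, 0.001, 0.0]
force: [-2.2, -0.9, 9.1]
grip_width: 0.018
```

Contact with the slug at TCP z of about 0.355. I'll push in small steps.

Call:
move_arm(series=[[[0, 0, 0.03, 0, 0, 0], [0, 0, 0.03, 0, 0, 0]]])

```text
time_s: 14.2
ee_pos: [0.48, 0.2175, 0.3534]
tcp_rot: [0.638, 0.77, 0.001, 0.0]
force: [-1.3, -1.2, 10.5]
grip_width: 0.0181
```

Call:
move_arm(series=[[[0, 0, 0.04, 0, 0, 0], [0, 0, 0.04, 0, 0, 0]]])

```text
time_s: 14.45
ee_pos: [0.48, 0.2175, 0.3515]
tcp_rot: [0.638, 0.77, 0.001, 0.0]
force: [-1.7, -0.5, 10.3]
grip_width: 0.0179
```

Call:
move_arm(series=[[[0, 0, 0.06, 0, 0, 0], [0, 0, 0.06, 0, 0, 0]]])

```text
time_s: 14.7
ee_pos: [0.48, 0.2175, 0.3485]
tcp_rot: [0.638, 0.77, 0.001, 0.0]
force: [-2.0, -0.7, 10.6]
grip_width: 0.0184
```

The slug slides at about 11–12 N. Continuing.

Call:
move_arm(series=[[[0, 0, 0.07, 0, 0, 0], [0, 0, 0.07, 0, 0, 0], [0, 0, 0.07, 0, 0, 0], [0, 0, 0.07, 0, 0, 0]]])

```text
time_s: 15.2
ee_pos: [0.4801, 0.2175, 0.3416]
tcp_rot: [0.638, 0.77, 0.001, 0.0]
force: [-2.8, -1.2, 10.6]
grip_width: 0.0184
```

Call:
move_arm(series=[[[0, 0, 0.07, 0, 0, 0], [0, 0, 0.07, 0, 0, 0], [0, 0, 0.07, 0, 0, 0], [0, 0, 0.07, 0, 0, 0]]])

```text
time_s: 15.7
ee_pos: [0.48, 0.2175, 0.3345]
tcp_rot: [0.638, 0.77, 0.001, 0.0]
force: [-2.1, -1.5, 10.0]
grip_width: 0.018
```

Call:
move_arm(series=[[[0, 0, 0.07, 0, 0, 0], [0, 0, 0.07, 0, 0, 0], [0, 0, 0.07, 0, 0, 0]]])

```text
time_s: 16.08
ee_pos: [0.48, 0.2176, 0.3291]
tcp_rot: [0.638, 0.77, 0.001, 0.0]
force: [-2.2, -0.3, 11.1]
grip_width: 0.0185
```

Call:
move_arm(series=[[[0, -0.01, 0.05, 0, 0, 0], [0, -0.01, 0.05, 0, 0, 0], [0, 0, 0.05, 0, 0, 0]]])

```text
time_s: 16.45
ee_pos: [0.4797, 0.2176, 0.3254]
tcp_rot: [0.638, 0.77, 0.001, 0.0]
force: [-2.6, -1.0, 9.7]
grip_width: 0.018
```

Call:
move_arm(series=[[[0, 0, 0.03, 0, 0, 0], [0, 0, 0.03, 0, 0, 0]]])

```text
time_s: 16.7
ee_pos: [0.4797, 0.2175, 0.3237]
tcp_rot: [0.638, 0.77, 0.001, 0.0]
force: [-1.0, -0.8, 8.0]
grip_width: 0.0178
```

Run:
```python
from h import *
d=grab('wrist','w11.png');d=grab('scene','s11.png');s=sensors.state();print(s['ee_pos'],s['force'])
a=d['pixels'][...,::-1];cv2.imwrite('pics/s11c.png',cv2.resize(a[170:290,280:400],None,fx=4,fy=4))
```

```text
[0.47963241 0.21754363 0.32341638] [-2.11800827 -0.56771429  5.34109485]
```

View pics/s11c.png

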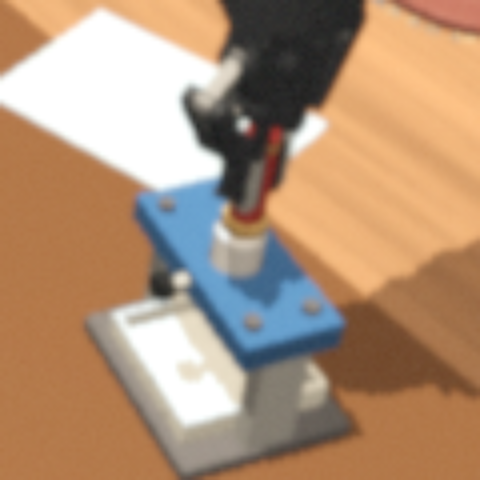

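The shoulder is nearly at the mouth. I'll take finer steps now.

Call:
move_arm(series=[[[0, 0, 0.03, 0, 0, 0], [0, 0, 0.03, 0, 0, 0]]])

```text
time_s: 17.05
ee_pos: [0.4795, 0.2174, 0.3219]
tcp_rot: [0.638, 0.77, 0.001, 0.0]
force: [-1.4, -0.8, 6.1]
grip_width: 0.0184
```

Call:
move_arm(series=[[[0, 0, 0.03, 0, 0, 0], [0, 0, 0, 0, 0, 0]]])

```text
time_s: 17.3
ee_pos: [0.4793, 0.2174, 0.3201]
tcp_rot: [0.638, 0.77, 0.0, 0.0]
force: [-1.3, -1.4, 3.9]
grip_width: 0.0185
```

Call:
move_arm(series=[[[0, 0, 0.03, 0, 0, 0], [0, 0, 0, 0, 0, 0]]])

```text
time_s: 17.55
ee_pos: [0.4793, 0.2173, 0.3201]
tcp_rot: [0.638, 0.77, 0.0, -0.0]
force: [-1.9, -0.6, 8.6]
grip_width: 0.0175
```

Call:
move_arm(series=[[[0, 0, 0.02, 0, 0, 0], [0, 0, 0, 0, 0, 0]]])

```text
time_s: 17.8
ee_pos: [0.4793, 0.2173, 0.32]
tcp_rot: [0.638, 0.77, 0.0, -0.0]
force: [-3.7, -1.4, 12.4]
grip_width: 0.0186
```

Call:
move_arm(series=[[[0, 0, 0.02, 0, 0, 0], [0, 0, 0, 0, 0, 0]]])

```text
time_s: 18.05
ee_pos: [0.4794, 0.2172, 0.32]
tcp_rot: [0.638, 0.77, 0.001, -0.0]
force: [-4.2, -1.3, 14.7]
grip_width: 0.0181
```

Home on the hard stop at z = 0.3200, with force rising to about 15 N. I'll hold for a moment and check.

Call:
move_arm(series=[[[0, -0.01, 0, 0, 0, 0], [0, 0, 0, 0, 0, 0], [0, 0, 0, 0, 0, 0], [0, 0, 0, 0, 0, 0], [0, 0, 0, 0, 0, 0], [0, 0, 0, 0, 0, 0]]])

```text
time_s: 18.8
ee_pos: [0.4793, 0.2172, 0.32]
tcp_rot: [0.638, 0.77, 0.001, 0.0]
force: [-3.5, -2.5, 15.3]
grip_width: 0.0185
```

Run:
```python
from h import *
w=grab('wrist','w12.png');s=sensors.state();print(s['ee_pos'],s['force']);d=grab('scene','s12.png')
a=np.hstack([cv2.resize(d['pixels'][190:290,290:390],None,fx=4,fy=4),cv2.resize(w['pixels'][160:260,205:305],None,fx=4,fy=4)])[...,::-1];cv2.imwrite('pics/s12c.png',a)
```

```text
[0.47925504 0.21720496 0.32001577] [-4.24072171 -1.71183508 15.402955  ]
```

View pics/s12c.png

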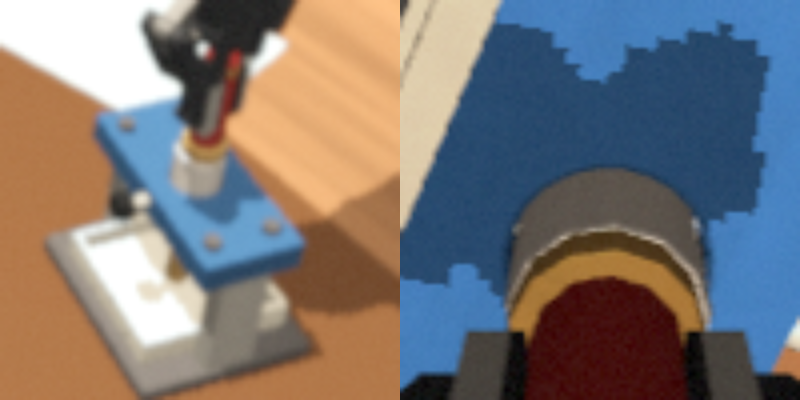

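The shoulder sits on the mouth, held over 0.75 s at about 15–16 N. A brass slug now shows in the dish at scene pixel (334,257). Drawing the drift out.

Call:
move_arm(series=[[[0, 0, -0.1, 0, 0, 0], [0, 0, -0.3, 0, 0, 0], [0, 0, -0.5, 0, 0, 0], [0, 0, -0.6, 0, 0, 0], [0, 0, -0.6, 0, 0, 0], [0, 0, -0.6, 0, 0, 0], [0, 0, -0.6, 0, 0, 0], [0, 0, -0.8, 0, 0, 0]]])

```text
time_s: 19.9
ee_pos: [0.4787, 0.2174, 0.4213]
tcp_rot: [0.638, 0.77, -0.0, -0.0]
force: [-0.4, 0.1, -1.6]
grip_width: 0.018
```

```bash
python3 - <<'E'
from h import *
d=grab('scene','s13.png');P=cloud(d);hsv=cv2.cvtColor(d['pixels'],cv2.COLOR_RGB2HSV)
for v in range(250,266,3):print(v,[(P[v,u].round(3).tolist(),hsv[v,u].tolist()) for u in range(329,340,3)])
cv2.imwrite('pics/s13c.png',cv2.resize(d['pixels'][190:290,290:390,::-1],None,fx=6,fy=6,interpolation=cv2.INTER_CUBIC))
E
python3 plan.py .527 -.19 .42 -13.2
```

```text
250 [([0.467, 0.188, 0.019], [21, 37, 229]), ([0.513, 0.237, 0.088], [106, 40, 121]), ([0.516, 0.247, 0.098], [104, 144, 126]), ([0.514, 0.254, 0.103], [103, 126, 202])]
253 [([0.473, 0.194, 0.018], [21, 37, 229]), ([0.48, 0.21, 0.036], [18, 62, 173]), ([0.518, 0.251, 0.093], [105, 130, 106]), ([0.519, 0.26, 0.101], [104, 134, 160])]
256 [([0.48, 0.203, 0.019], [20, 34, 230]), ([0.482, 0.213, 0.029], [18, 99, 141]), ([0.476, 0.217, 0.03], [11, 47, 103]), ([0.52, 0.262, 0.095], [104, 145, 107])]
259 [([0.486, 0.209, 0.018], [68, 4, 255]), ([0.48, 0.214, 0.019], [18, 78, 170]), ([0.476, 0.219, 0.022], [18, 97, 157]), ([0.521, 0.265, 0.089], [110, 6, 130])]
262 [([0.492, 0.216, 0.017], [20, 33, 232]), ([0.486, 0.22, 0.018], [20, 27, 233]), ([0.478, 0.223, 0.016], [21, 38, 227]), ([0.475, 0.229, 0.02], [21, 38, 221])]
265 [([0.499, 0.224, 0.019], [27, 10, 243]), ([0.491, 0.226, 0.016], [0, 0, 255]), ([0.486, 0.23, 0.017], [21, 26, 232]), ([0.481, 0.235, 0.019], [20, 38, 229])]
[[-0.96, -0.07, 0.01, 0.0, 0.0, 0.14], [-0.96, -0.04, 0.01, 0.0, 0.0, 0.14], [-0.96, -0.02, 0.01, 0.0, 0.0, 0.14], [-0.97, 0.0, 0.01, 0.0, 0.0, 0.14], [-0.96, 0.03, 0.01, 0.0, 0.0, 0.14], [-0.96, 0.05, 0.01, 0.0, 0.0, 0.14], [-0.96, 0.07, 0.01, 0.0, 0.0, 0.14], [-0.96, 0.1, 0.01, 0.0, 0.0, 0.14]]
[[-0.96, 0.12, 0.01, 0.0, 0.0, 0.14], [-0.95, 0.14, 0.01, 0.0, 0.0, 0.14], [-0.95, 0.17, 0.01, 0.0, 0.0, 0.14], [-0.95, 0.19, 0.01, 0.0, 0.0, 0.14], [-0.94, 0.21, 0.01, 0.0, 0.0, 0.14], [-0.94, 0.24, 0.01, 0.0, 0.0, 0.14], [-0.93, 0.26, 0.01, 0.0, 0.0, 0.14], [-0.92, 0.28, 0.01, 0.0, 0.0, 0.14]]
[[-0.92, 0.31, 0.01, 0.0, 0.0, 0.14]]
```

View pics/s13c.png

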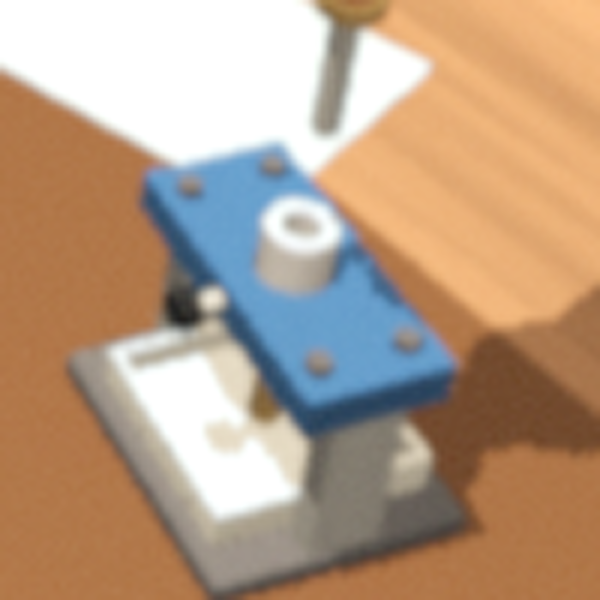

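The slug is resting in the dish, with its points between z = 19 and 36 mm, and it's clear of the sleeve. Returning to the rack.

Call:
move_arm(series=[[[-0.95, -0.05, 0, 0, 0, 0.15], [-0.95, -0.05, 0, 0, 0, 0.15], [-0.95, 0, 0, 0, 0, 0.15], [-0.95, 0, 0, 0, 0, 0.15], [-0.95, 0.05, 0, 0, 0, 0.15], [-0.95, 0.05, 0, 0, 0, 0.15], [-0.95, 0.05, 0, 0, 0, 0.15], [-0.95, 0.1, 0, 0, 0, 0.15]]])

```text
time_s: 20.95
ee_pos: [0.5007, 0.0263, 0.4203]
tcp_rot: [0.716, 0.698, -0.0, -0.0]
force: [-0.6, 0.1, -0.6]
grip_width: 0.0183
```

```bash
python3 plan.py .527 -.19 .42 -13.2
```

```text
[[-0.96, 0.14, 0.0, 0.0, 0.0, 0.13], [-0.95, 0.16, 0.0, 0.0, 0.0, 0.13], [-0.95, 0.18, 0.0, 0.0, 0.0, 0.13], [-0.95, 0.21, 0.0, 0.0, 0.0, 0.13], [-0.94, 0.23, 0.0, 0.0, 0.0, 0.13], [-0.94, 0.25, 0.0, 0.0, 0.0, 0.13], [-0.93, 0.27, 0.0, 0.0, 0.0, 0.13], [-0.92, 0.29, 0.0, 0.0, 0.0, 0.13]]
[[-0.92, 0.31, 0.0, 0.0, 0.0, 0.13]]
```

Call:
move_arm(series=[[[-1, 0.15, 0, 0, 0, 0.15], [-1, 0.15, 0, 0, 0, 0.15], [-1, 0.2, 0, 0, 0, 0.15], [-1, 0.2, 0, 0, 0, 0.15], [-0.95, 0.25, 0, 0, 0, 0.15], [-0.95, 0.25, 0, 0, 0, 0.15], [-0.95, 0.3, 0, 0, 0, 0.15], [-0.95, 0.3, 0, 0, 0, 0.1]]])

```text
time_s: 21.95
ee_pos: [0.5229, -0.1728, 0.4202]
tcp_rot: [0.782, 0.623, -0.0, -0.0]
force: [0.5, -0.5, -0.3]
grip_width: 0.0183
```

```bash
python3 plan.py .527 -.1899 .345 -13.2 4
```

```text
[[-0.16, 0.08, 0.75, 0.0, 0.0, 0.01], [-0.16, 0.08, 0.75, 0.0, 0.0, 0.01], [-0.16, 0.08, 0.75, 0.0, 0.0, 0.01], [-0.16, 0.08, 0.75, 0.0, 0.0, 0.01]]
```

Call:
move_arm(series=[[[-0.2, 0.1, 0.75, 0, 0, 0], [-0.2, 0.1, 0.75, 0, 0, 0], [-0.2, 0.05, 0.75, 0, 0, 0], [-0.05, 0.05, 0.7, 0, 0, 0], [0, 0, 0, 0, 0, 0], [0, 0, 0, 0, 0, 0]]])

```text
time_s: 22.7
ee_pos: [0.5271, -0.189, 0.3472]
tcp_rot: [0.782, 0.624, 0.0, 0.0]
force: [-0.3, -0.2, -0.4]
grip_width: 0.0182
```

```bash
python3 plan.py .527 -.1899 .345 -13.2 1;python3 - <<'E'
from h import *
d=grab('wrist','w14.png')
a=d['pixels'][...,::-1];cv2.imwrite('pics/w14c.png',cv2.resize(a[120:260,180:340],None,fx=4,fy=4))
E
```

```text
[[-0.04, 0.0, 0.09, 0.0, 0.0, 0.04]]
```

View pics/w14c.png

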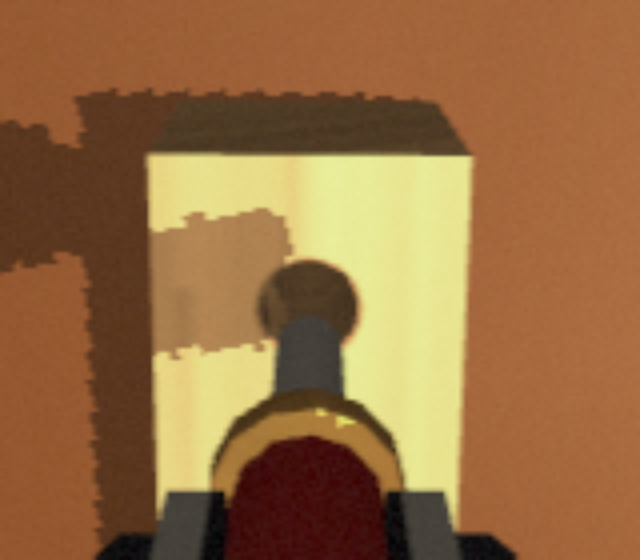

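Run:
```python
from h import *
d=grab('wrist');p=plane(d,256.5,196.8,.07);s=sensors.state()
print(p,R.from_quat(s['tcp_rot']).inv().apply(p-s['ee_pos']))
```

```text
[ 0.52720151 -0.19055307  0.07      ] [-1.83810839e-03 -1.52082028e-04  2.77606512e-01]
```

Call:
move_arm(series=[[[-0.05, 0, 0.3, 0, 0, 0], [0, 0, 0.4, 0, 0, 0], [0, 0, 0.5, 0, 0, 0], [0, 0, 0.5, 0, 0, 0], [0, 0, 0.5, 0, 0, 0], [0, 0, 0.4, 0, 0, 0], [0, 0, 0.2, 0, 0, 0], [0, 0, 0, 0, 0, 0]]])

```text
time_s: 23.8
ee_pos: [0.5268, -0.1896, 0.2764]
tcp_rot: [0.781, 0.624, -0.0, -0.0]
force: [-0.5, -0.2, -1.2]
grip_width: 0.0187
```

Call:
move_arm(series=[[[0, 0, 0.12, 0, 0, 0], [0, 0, 0.08, 0, 0, 0], [0, 0, 0, 0, 0, 0]]])

```text
time_s: 24.18
ee_pos: [0.5269, -0.1895, 0.2717]
tcp_rot: [0.781, 0.624, -0.0, -0.0]
force: [0.3, 0.4, -0.5]
grip_width: 0.018
```

Call:
move_arm(series=[[[0, 0, 0.08, 0, 0, 0], [0, 0, 0.05, 0, 0, 0], [0, 0, 0, 0, 0, 0]]])

```text
time_s: 24.55
ee_pos: [0.5268, -0.1895, 0.2683]
tcp_rot: [0.781, 0.624, -0.0, -0.0]
force: [0.6, -0.6, -0.8]
grip_width: 0.0179
```

Call:
move_arm(series=[[[0, 0, 0.04, 0, 0, 0], [0, 0, 0, 0, 0, 0]]])

```text
time_s: 24.8
ee_pos: [0.5269, -0.1896, 0.2675]
tcp_rot: [0.781, 0.624, -0.0, 0.0]
force: [0.4, 0.1, -1.2]
grip_width: 0.0181
```

Call:
move_arm(series=[[[0, 0, 0.03, 0, 0, 0], [0, 0, 0, 0, 0, 0], [0, 0, 0, 0, 0, 0]]])

```text
time_s: 25.18
ee_pos: [0.5269, -0.1896, 0.2673]
tcp_rot: [0.781, 0.624, 0.0, 0.0]
force: [-1.2, 0.6, 5.3]
grip_width: 0.0184
```

Seated: contact at z = 0.267, the same height as at the pick. I'll back off slightly to unload and then open.

Call:
move_arm(series=[[[0, 0, -0.02, 0, 0, 0], [0, 0, 0, 0, 0, 0]]])

```text
time_s: 25.42
ee_pos: [0.5269, -0.1896, 0.2673]
tcp_rot: [0.781, 0.624, 0.0, 0.0]
force: [-0.5, 0.6, 2.9]
grip_width: 0.018
```

Call:
move_arm(series=[[[0, 0, 0, 0, 0, 0], [0, 0, 0, 0, 0, 0], [0, 0, 0, 0, 0, 0], [0, 0, 0, 0, 0, 0], [0, 0, 0, 0, 0, 0], [0, 0, 0, 0, 0, 0]]], claw=-1)

```text
time_s: 26.18
ee_pos: [0.5269, -0.1896, 0.2672]
tcp_rot: [0.781, 0.624, -0.0, 0.0]
force: [0.0, -0.8, 0.2]
grip_width: 0.0855
```

Call:
move_arm(series=[[[0, 0, -0.4, 0, 0, 0], [0, 0, -0.8, 0, 0, 0], [0, 0, -0.8, 0, 0, 0], [0, 0, -0.8, 0, 0, 0], [0, 0, -0.8, 0, 0, 0], [0, 0, -0.8, 0, 0, 0], [0, 0, -0.8, 0, 0, 0], [0, 0, 0, 0, 0, 0]]])

```text
time_s: 27.18
ee_pos: [0.5271, -0.1899, 0.3993]
tcp_rot: [0.782, 0.624, 0.001, 0.002]
force: [0.3, 0.3, 0.3]
grip_width: 0.0853
```

Run:
```python
from h import *
d=grab('wrist','w15.png');P=cloud(d)
m=((P[...,2]>.1345)&(P[...,2]<.142)&(np.hypot(P[...,0]-.527,P[...,1]+.19)<.025)).astype(np.uint8)
cn=max(cv2.findContours(m,cv2.RETR_EXTERNAL,cv2.CHAIN_APPROX_NONE)[0],key=len);e=cv2.fitEllipse(cn)
print(plane(d,*e[0],.1375),np.median(P[...,2][m>0]));grab('top','t15.png');grab('scene','s15.png')
```

```text
[ 0.52640344 -0.18954686  0.1375    ] 0.1373597137289151
```

View pics/w15.png

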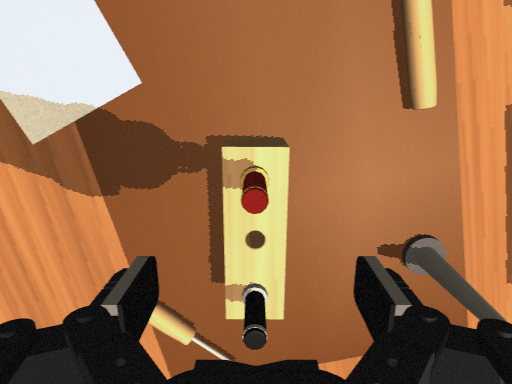

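View pics/s15.png

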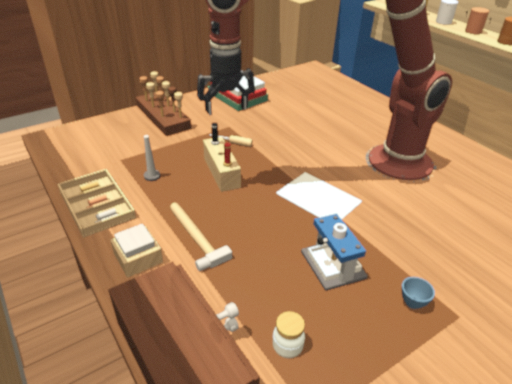

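The drift stands in its hole with its top at z = 137 mm, everything else is as it was, and the hand is clear. I'll let the arm settle and hand in.

Call:
move_arm(series=[[[0, 0, 0, 0, 0, 0], [0, 0, 0, 0, 0, 0], [0, 0, 0, 0, 0, 0], [0, 0, 0, 0, 0, 0]]])

```text
time_s: 27.82
ee_pos: [0.5269, -0.1896, 0.3971]
tcp_rot: [0.781, 0.624, -0.0, -0.0]
force: [0.3, 0.3, 0.8]
grip_width: 0.0855
```

Run:
```python
from h import *
print(workorder.hand_in())
```

```text
the job is handed in; nothing more can be done
None
```

The slug is out and in the white dish, the drift is back in its own hole in the rack, and I handed the job in at about 28 s.

- **Push:** the slug slid at about 11–12 N. The shoulder came to a hard stop at a mouth height of about 122.6 mm, against 122 mm from the camera depth. I held it there for about 0.75 s at about 15–16 N. Forces were read only at the end of each move, and none was higher than that.
- **Last checks:** the slug rests in the dish under the sleeve (points measured from 19 to 36 mm above the bench); it looks to be standing on end. The drift's handle top is at 137 mm and within about 0.5 mm of where it stood at the start. The short punch and the bystanders in view look unmoved. The gripper is open and well above the rack.
- **Disagreements:**
  - Triangulating the mouth height from two views gave 120 mm, about 2–3 mm lower than depth and contact.
  - My first circle fit of the sleeve with the drift held in front of it was poor. I replaced it with a ring fit and also centred the pin by about 1 mm inside the bore.
  - A sideways force of up to about 4 N showed while I pressed.

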